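# Show the drainer plate from the specimen box

## Robot

A 6-joint arm with a two-finger parallel gripper is mounted at the origin on the work surface. World frame = base frame: x ahead of the robot, y to its left, z up, the work surface at z = 0. Lengths are in m, angles in rad, forces in N, time in s.
With the tool pointing down it reaches from about 0.325 to 0.85 m from the base axis. Payload 4.4 kg.
Tool frame: the origin (TCP) lies at the very end of the fingers, on their centre line; the grasp point (between the pads) lies 19 mm behind it; z points along the fingers, y is the line along which they close (so a half turn about z gives the same grasp; the last joint's range is limited). The gripper opens to 94 mm and grips with 3 to 60 N. Pads are 16 mm wide; open, the fingers measure 119 mm over their backs; the gripper's body (75 mm by 177 mm) begins 78 mm behind the grasp point.
Start: joints at [-1.345, 0.207, 1.542, -0, 1.393, -0.15], TCP at [0.212, -0.535, 0.205] pointing down, gripper open.
Joint ranges: [-2.73, 2.73], [-0.86, 2.22], [0.23, 2.46], [-1.11, 4.25], [0.08, 2.63], [-2.82, 2.82]. Speed limits (rad/s): [2.79, 2.79, 3.14, 3.14, 3.14, 3.14].

## Interface

Orientations are given as a unit quaternion [x, y, z, w].
In Python, from station import telemetry, eyes, job gives the robot as it stands. The module is installed in compiled form; this text tells all that it offers.
- The arm moves only by the shell command python3 -m inch 'ROWS' [FORCE]. ROWS is JSON, a list that holds one entry, the list of rows, each a list of 7 numbers: the closure in counts, from 0 (fully open) to 255 (shut), then the shift along the world's x, y, z in m, then the turn, a rotation vector about the world's x, y, z in rad. A call has 1 to 10 rows; each row shifts and turns the commanded pose from where the row before left it; what a row does not reach is not made up. A row lasts 1/8 s, in which the tool goes at most 62.5 mm and 10.7 degrees, less where a joint would pass 70% of its speed; a pose out of reach is approached as far as the arm can. A call is refused whole if a number of a shift passes 0.0625 or a number of a turn 0.188, either way. A call with a gripper value outside its range is refused whole. The fingers move at their own pace and stop on an object; FORCE is the grip in N (left out, the last holds). Time passes only in rows, so rows that do not move let the fingers close. It gives the time, the measured TCP pose, the force, the opening and the grip force at its end, in the units of the state.
- telemetry.sense(): the state, without advancing time (a new reading comes with each control period).
- eyes.get_image(name): name is "side" or "top" or "wrist"; returns (picture, depth): 420x560x3 uint8, blue, green, red; 420x560 float32, m along the optical axis (not along the pixel's ray), 0 where there is no reading.
- eyes.get_calibration(name): a dict with "mtx" (3x3 intrinsics, pixels), "position" and "attitude" of the camera in the world; the wrist camera has in their place "mount" (4x4, takes a point from camera to tool coordinates, whose origin is the TCP and whose axes are the flange's). Camera axes: x right, y down, z forward; pixel columns grow to the right and rows downward; lengths in m; the calibration is good to about 2 mm. The wrist camera is an equidistant fisheye: a pixel r from the principal point sees the ray r / f radians off the axis. A picture is of the moment at which its call begins: read the wrist's pose just before it. get_calibration takes no time and is no camera call.
- job.finish_job(): hands the job in; it is judged then, once.
Trained networks look in the newest picture that a camera, given by its name, has taken for a name from the list of things; names that differ only in an ending like _2 or _b are one class to them, and where a whole thing is asked for, a point or a joint stands for the part that bears it (a point fixed in the world has none). Each returns a list of dicts, best first, with "score" (0 to 1); they miss things now and then, are a little off and sometimes report something else, mostly with a low value. They report only what shows in the picture. A call takes as long as a camera call.
- eyes.search_frame(target, camera): "at" ([x, y, z] in m, in the coordinates of the camera as it stood for that picture, good to about 4 mm: the middle of the surface that is visible of it).
- eyes.trace(target, camera): "region" (420x560 bool, what is visible of it).
The state is a dict: "time": time; "joint_pos": joint angles; "joint_velocities": joint speeds; "effort": joint torques, N m; "tool_pos": TCP position; "orientation": TCP orientation; "contact_force": force on the tool from outside, world axes, zero at the start; "ft_torque": the same for the moment, N m; "grip_width": finger opening in m; "grip_force": force on a finger pad.
Only numpy, scipy, OpenCV 4.12 (cv2) and the standard library are available. Lean on these libraries where they do the work, as an engineer would, in place of code of your own. Each camera call takes 0.05 s, during which the arm holds its last target. There are 200 camera calls.

## Task

Take the ring weight off the flap of the specimen box and lower it, without dropping it, over the upright post of its stand until it rests on the foot. Then swing the flap fully open so that it stays open, lift the perforated plate out of the box by its fin, and finish while still holding it: level and still, over the middle of the shallow white tray with the plate about 10 cm above the tray's floor, touching nothing but the gripper. Leave the other things on the bench where they are.

Things in the scene. Friction and masses are not known exactly. Their poses are not given: they have to be found in the camera images.
- ring_center (a point): Centre, half-way up, of the dark steel ring weight: outer diameter 60 mm, hole 24 mm, 18 mm thick, about 0.25 kg, lying flat and loose on the closed flap (its hole upright).
- ring: The same ring weight; origin at the centre of its underside, z up through the hole.
- stand: Fixed ring stand: a round foot 52 mm across and 10 mm high with an upright steel post 14 mm thick at its centre, round-tipped, its tip 65 mm above the bench. Origin: centre of the foot's underside, on the bench. The ring resting on the foot has its centre 19 mm above the bench.
- post_tip (a point): Top of the stand's post, 65 mm above the bench.
- box: Fixed grey box 170 (its x) x 150 (its y) x 60 mm high, walls and floor 5 mm, closed by the flap. Origin: centre of its underside, on the bench; its x points from the front (knob side, nearest the robot) to the hinge. Box, stand and tray swap places from start to start.
- flap (a joint): Angle of the flap: 0 shut, grows as its front edge swings up and away from the robot, end stop at 1.9 rad. A stiff hinge (friction about 0.2 N m, flap 0.15 kg): it stays where it is left; about 3 N at the knob moves it. The flap is a 6 mm panel lying on the box rim, its top 66 mm above the bench, 174 x 152 mm; its front edge lies 173 mm from the hinge.
- flap_grip (a point): Centre of the flap's knob, a black barrel 18 mm in diameter and 30 mm long lying parallel to the hinge, on a stem of 8 mm; its centre is 28 mm above the flap's underside and 145 mm from the hinge, measured along the flap. Moves with the flap. Pinched on its two ends, it pivots between the fingers as the flap swings. Its y axis runs along the hinge; with the flap shut its x axis is the box's x.
- flap_hinge (a point): A point on the hinge axis, half-way along it: 60 mm above the bench, 85 mm behind the box's centre; the axis is the box's y.
- plate_fin (a point): Centre of the upright fin of the steel drainer plate that lies on the box's floor under the flap. Fin: 34 mm along its x, 10 mm thick along its y, 26 mm high, standing at the middle of the plate. Plate: 110 (x) x 80 (y) x 8 mm, about 0.14 kg, dotted with holes; its underside is 21 mm below this point, its top 13 mm below.
- plate: The same drainer plate; origin at the centre of its underside, z up along the fin, x along the fin and the plate's long side.
- tray: Fixed shallow white tray 160 (x) x 120 (y) x 22 mm high, floor 4 mm thick. Origin: centre of its underside, on the bench.
- mortar_c (a point): Bystander, not to be disturbed: centre of the white mortar bowl, 90 mm across, 50 mm high, loose on the bench.
- pestle_c (a point): Bystander, not to be disturbed: centre of the white pestle lying down, 110 mm long, loose on the bench.
- beaker_c (a point): Bystander, not to be disturbed: centre of the glass beaker, 60 mm across, 80 mm high, loose on the bench.
- dish_center (a point): Bystander, not to be disturbed: centre of the closed clear dish, 50 mm across, 14 mm high, loose on the bench.
- tweezers_c (a point): Bystander, not to be disturbed: centre of the steel tweezers lying flat, about 115 mm long, loose on the bench.
- planter_c (a point): Bystander, not to be disturbed: centre of the clear square pot with small plants, 70 mm wide, 55 mm high, loose on the bench.
- phone_c (a point): Bystander, not to be disturbed: centre of the phone lying flat, 150 x 72 x 9 mm, loose on the bench.

How it is judged:
By the outcome, as a careful person would: the job done as asked, in the order asked, and still so for the second after the job is handed in, while the arm keeps its last pose, push and grip.
It also fails if it takes over 72 s, if anything falls off the work surface, if the arm or the gripper's body presses on something with over 40 N, if the wrist force passes 120 N, or if a joint passes its speed limit or range.

## Working session

There is one attempt and no reset: what is moved stays moved. The work goes in short steps, Python scripts to look and compute and a shell command to move; the robot and the scene stay as the last step left them, time stands still between calls to the robot, and variables do not carry over. Pictures are saved under pics/ and viewed, at most 11 in all, crops included, and the job is handed in when it is done.

```bash
mkdir -p pics; cat > h.py <<'E'
import numpy as np, cv2
from scipy.spatial.transform import Rotation as R
from station import telemetry, eyes, job
np.set_printoptions(precision=4, suppress=True)
def cam(name):
    c=eyes.get_calibration(name); K=np.array(c["mtx"])
    if name=="wrist":
        s=telemetry.sense(); T=np.eye(4); T[:3,:3]=R.from_quat(s["orientation"]).as_matrix(); T[:3,3]=s["tool_pos"]
        return K,T@np.array(c["mount"])
    T=np.eye(4); a=np.array(c["attitude"])
    T[:3,:3]=a if a.shape==(3,3) else R.from_quat(a).as_matrix(); T[:3,3]=c["position"]; return K,T
def shot(name,save=None):
    K,T=cam(name); im,d=eyes.get_image(name)
    if save: cv2.imwrite("pics/"+save,im)
    return K,T,im,d
def find(t,name,T,n=1):
    return [(round(r["score"],2),(T@np.r_[r["at"],1])[:3]) for r in eyes.search_frame(t,name)[:n]]
def cloud(d,K,T,name="top"):
    v,u=np.indices(d.shape); x=(u-K[0,2])/K[0,0]; y=(v-K[1,2])/K[1,1]
    if name=="wrist":
        r=np.hypot(x,y); k=np.where(r>1e-6,np.tan(np.minimum(r,1.5))/np.maximum(r,1e-6),1); x=x*k;y=y*k
    P=np.stack([x*d,y*d,d],-1); P=P@T[:3,:3].T+T[:3,3]; P[d==0]=np.nan; return P
E
python3 - <<'E'
from h import *
print(eyes.get_calibration("top")); print(telemetry.sense())
K,T,im,d=shot("top","top.png"); 
P=cloud(d,K,T); np.save("P.npy",P)
for t in "ring stand box flap_grip flap tray mortar_c pestle_c beaker_c dish_center tweezers_c planter_c phone_c".split():
    try:print(t,find(t,"top",T,2))
    except Exception as e: print(t,e)
shot("side","side.png")
E
```

```text
{'mtx': array([[409.5213,   0.    , 279.7777],
       [  0.    , 409.5213, 203.4547],
       [  0.    ,   0.    ,   1.    ]]), 'position': array([ 0.3987, -0.1074,  0.9363]), 'attitude': array([ 0.7109, -0.6962,  0.0771, -0.0628])}
{'time': 0.0, 'joint_pos': array([-1.3445,  0.2074,  1.5429, -0.    ,  1.3935, -0.1505]), 'joint_velocities': array([ 0.0007,  0.0001,  0.0001, -0.0002, -0.    , -0.0001]), 'effort': array([  0.0006, -37.0875, -28.1416,   0.07  ,   0.0362,  -0.0002]), 'tool_pos': array([ 0.2114, -0.5339,  0.2043]), 'orientation': array([ 0.9823,  0.1873, -0.    , -0.0011]), 'contact_force': array([-0.0095,  0.849 , -1.1885]), 'ft_torque': array([-0.0487, -0.0275,  0.0507]), 'grip_force': 0.0, 'grip_width': 0.09373866759165958}
ring [(0.89, array([0.5491, 0.2929, 0.083 ])), (0.74, array([0.5025, 0.2531, 0.0659]))]
stand [(0.69, array([ 0.4935, -0.2394,  0.0049])), (0.64, array([0.507 , 0.0097, 0.0087]))]
box [(0.88, array([0.511 , 0.2484, 0.0694]))]
flap_grip [(0.87, array([0.5006, 0.2515, 0.0677]))]
flap [(0.69, array([0.5075, 0.252 , 0.0645]))]
tray [(0.89, array([ 0.4939, -0.239 ,  0.0059])), (0.62, array([0.5009, 0.2539, 0.0687]))]
mortar_c [(0.81, array([ 0.7818, -0.1003,  0.0265]))]
pestle_c [(0.76, array([0.7899, 0.0962, 0.0179])), (0.73, array([0.5101, 0.0101, 0.0072]))]
beaker_c [(0.65, array([0.7545, 0.1866, 0.0503]))]
dish_center [(0.71, array([0.37  , 0.1233, 0.0121]))]
tweezers_c [(0.69, array([ 0.3666, -0.1288,  0.0068]))]
planter_c [(0.66, array([ 0.7489, -0.2186,  0.0395]))]
phone_c [(0.8, array([ 0.4852, -0.4675,  0.0108]))]
```

View pics/top.png

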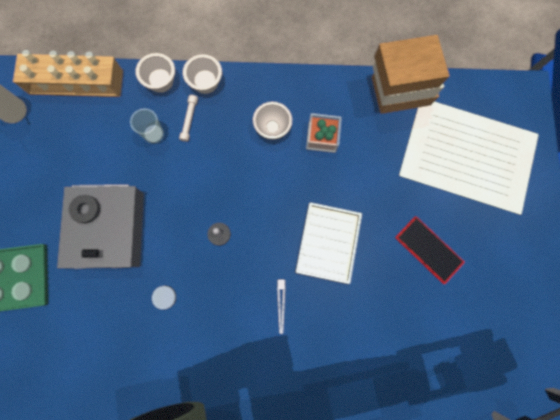

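View pics/side.png

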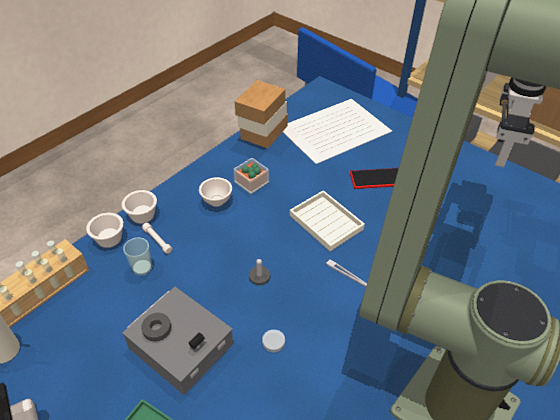

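The top view shows the box around (100,227), with the ring at (84,208) and the knob at (90,253). The stand is at (218,233) and the ruled tray at (329,243). The side view agrees. Next I'll get precise positions from depth.

```bash
python3 - <<'E'
from h import *
P=np.load("P.npy"); im=cv2.imread("pics/top.png")
def sel(m,c,rad): 
    v,u=np.indices(m.shape); return m&(np.hypot(u-c[0],v-c[1])<rad)
Z=P[...,2]
def rect(m):
    q=P[m][:,:2].astype(np.float32); r=cv2.minAreaRect(q); return np.array(r[0]),np.array(r[1]),r[2],m.sum()
# bench level
print("bench",np.nanmedian(Z[300:330,180:260]))
print("flap",rect(sel((Z>.058)&(Z<.074),(100,227),70)))
m=sel((Z>.076)&(Z<.095),(84,208),25); print("ring",cv2.minEnclosingCircle(P[m][:,:2].astype(np.float32)),np.median(Z[m]),P[m][:,:2].mean(0))
m=sel((Z>.076)&(Z<.11),(90,253),18); print("knob",rect(m),np.nanmax(Z[m]))
m=sel((Z>.035)&(Z<.075),(218,233),20); print("post",P[m].mean(0),m.sum(),np.nanmax(Z[m]))
m=sel((Z>.004)&(Z<.016),(218,233),20); print("foot",cv2.minEnclosingCircle(P[m][:,:2].astype(np.float32)),m.sum())
m=sel((Z>.013)&(Z<.03),(329,243),55); print("tray rim",rect(m),np.median(Z[m]))
im,_=eyes.get_image("top")
for t in ["tray","flap","ring_center","flap_grip"]:
    for r in eyes.trace(t,"top")[:1]: print(t,r["score"],rect(r["region"]&np.isfinite(Z)))
E
```

```text
bench 0.0005090092570325111
flap (array([0.518 , 0.2652]), array([0.1773, 0.1544]), 1.589472770690918, np.int64(5243))
ring ((0.5498214364051819, 0.29064303636550903), 0.030412571504712105) 0.08442705249650717 [0.5498 0.2891]
knob (array([0.4568, 0.2626]), array([0.0163, 0.0316]), 1.2187403440475464, np.int64(154)) 0.10006962443601908
post [0.5111 0.0121 0.0595] 43 0.06775383146457925
foot ((0.5142565369606018, 0.0171122495085001), 0.04479171335697174) 370
tray rim (array([ 0.4968, -0.2357]), array([0.1209, 0.1602]), 79.29640197753906, np.int64(549)) 0.02192713019187309
tray 0.7 (array([ 0.4989, -0.2377]), array([0.1269, 0.1673]), 79.11697387695312, np.int64(3884))
flap 0.72 (array([0.5496, 0.2897]), array([0.0578, 0.0581]), 2.881871461868286, np.int64(652))
ring_center 0.64 (array([0.5502, 0.2908]), array([0.0597, 0.0604]), 41.15065383911133, np.int64(659))
flap_grip 0.93 (array([0.5164, 0.2808]), array([0.1747, 0.1859]), 1.4895306825637817, np.int64(5323))
```

```bash
python3 -m inch '[[[0,0.02,0.05,0.01,0,0,-0.025],[0,0.02,0.05,0.01,0,0,-0.025],[0,0.02,0.05,0,0,0,-0.025],[0,0.02,0.05,0,0,0,-0.025],[0,0.02,0.05,0,0,0,-0.025],[0,0.02,0.05,0,0,0,-0.025],[0,0.02,0.05,0,0,0,-0.025],[0,0.02,0.05,0,0,0,-0.025],[0,0.02,0.05,0,0,0,-0.025],[0,0.02,0.05,0,0,0,-0.025]]]' 30
python3 -m inch '[[[0,0.02,0.05,0,0,0,-0.025],[0,0.02,0.05,0,0,0,-0.025],[0,0.02,0.05,0,0,0,-0.025],[0,0.02,0.05,0,0,0,-0.025],[0,0.02,0.05,0,0,0,0],[0,0.02,0.05,-0.02,0,0,0],[0,0.018,0.025,-0.04,0,0,0],[0,0,0,0,0,0,0],[0,0,0,0,0,0,0]]]'
python3 - <<'E'
from h import *
K,T,im,d=shot("wrist","w1.png"); print(telemetry.sense()["joint_pos"],T)
for t in ["ring","flap_grip"]: print(t,find(t,"wrist",T,2))
P=cloud(d,K,T,"wrist"); Z=P[...,2]
r=eyes.trace("ring","wrist")[0]; m=r["region"]&(Z>.076)&(Z<.095)
q=P[m][:,:2].astype(np.float32); print(r["score"],m.sum(),cv2.minEnclosingCircle(q),q.mean(0),np.median(Z[m]))
E
```

```text
time: 2.25
tool_pos: [0.4121, -0.033, 0.2259]
orientation: [0.998, 0.063, 0.001, 0.0]
contact_force: [0.4, -0.8, 0.7]
grip_width: 0.0939
grip_force: 0.0
time: 3.38
tool_pos: [0.5496, 0.2899, 0.166]
orientation: [1.0, 0.013, 0.0, 0.0]
contact_force: [0.0, -0.4, 1.1]
grip_width: 0.0941
grip_force: 0.0
[ 0.3459  0.3342  1.4624 -0.0003  1.3428  1.8907] [[ 0.0256 -0.9688 -0.2465  0.6218]
 [-0.9997 -0.0248 -0.0066  0.2926]
 [ 0.0003  0.2466 -0.9691  0.3449]
 [ 0.      0.      0.      1.    ]]
ring [(0.88, array([0.5591, 0.2924, 0.0881]))]
flap_grip [(0.91, array([0.5339, 0.2648, 0.0627])), (0.16, array([0.5585, 0.2917, 0.0867]))]
0.83 3227 ((0.5532739758491516, 0.29084500670433044), 0.02977040968835354) [0.5545 0.2911] 0.08359703783502609
```

View pics/w1.png

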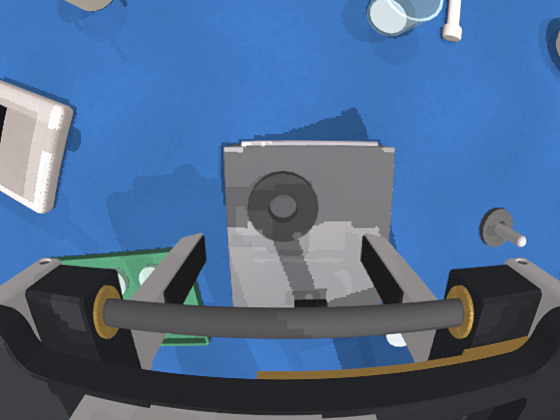

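The wrist view shows the ring at (283,205), centred near (0.551, 0.291). I'll descend and grip.

```bash
python3 -m inch '[[[0,0.002,0.001,-0.04,0,0,0],[0,0,0,-0.035,0,0,0],[0,0,0,-0.015,0,0,0],[0,0,0,-0.007,0,0,0],[0,0,0,0,0,0,0],[255,0,0,0,0,0,0],[255,0,0,0,0,0,0],[255,0,0,0,0,0,0],[255,0,0,0,0,0,0],[255,0,0,0,0,0,0]]]' 30
python3 -c "from h import *; print(telemetry.sense())"
```

```text
time: 4.82
tool_pos: [0.5517, 0.2911, 0.0688]
orientation: [1.0, 0.013, 0.0, 0.0]
contact_force: [0.1, -1.8, 1.8]
grip_width: 0.0598
grip_force: 30.0
{'time': 4.825, 'joint_pos': array([ 0.3472,  0.444 ,  1.5309, -0.0005,  1.1665,  1.8913]), 'joint_velocities': array([-0.0004, -0.0003,  0.0012,  0.0019, -0.0007, -0.0012]), 'effort': array([  0.4679, -42.6095, -24.6688,   0.3505,  -0.3427,   0.0042]), 'tool_pos': array([0.5517, 0.2911, 0.0688]), 'orientation': array([0.9999, 0.0135, 0.0002, 0.0002]), 'contact_force': array([ 0.1257, -1.8328,  1.8288]), 'ft_torque': array([-0.2844,  0.0976,  0.0231]), 'grip_force': 30.000267326831818, 'grip_width': 0.05977369704503929}
```

```bash
python3 -m inch '[[[255,0,0,0.02,0,0,0],[255,0,0,0.04,0,0,0],[255,0,0,0.03,0,0,0],[255,-0.01,-0.05,0,0,0,0],[255,-0.01,-0.05,0,0,0,0],[255,-0.01,-0.05,0,0,0,0],[255,-0.01,-0.04,0,0,0,0],[255,0,-0.02,0,0,0,0],[255,0,0,0,0,0,0],[255,0,0,0,0,0,0]]]'
python3 - <<'E'
from h import *
K,T,im,d=shot("wrist","w2.png")
P=cloud(d,K,T,"wrist"); Z=P[...,2]; np.save("W.npy",P)
print("ring",find("ring","wrist",T,2)); print("stand",find("stand","wrist",T,2),find("post_tip","wrist",T,2))
near=np.hypot(P[...,0]-.511,P[...,1]-.012)
m=(near<.03)&(Z>.055)&(Z<.075);print("tip",m.sum(),P[m].mean(0),P[m].min(0),P[m].max(0))
m=(near<.035)&(Z>.007)&(Z<.013);print("foot",m.sum(),cv2.minEnclosingCircle(P[m][:,:2].astype(np.float32)))
n2=np.hypot(P[...,0]-.5117,P[...,1]-.081)
m=(n2<.035)&(Z>.165)&(Z<.19);print("ring top",m.sum(),cv2.minEnclosingCircle(P[m][:,:2].astype(np.float32)),np.median(Z[m]))
E
```

```text
time: 6.08
tool_pos: [0.5117, 0.0821, 0.1588]
orientation: [1.0, 0.014, 0.0, -0.0]
contact_force: [0.2, -1.0, -2.6]
grip_width: 0.0599
grip_force: 30.0
ring [(0.82, array([0.5193, 0.0822, 0.1751])), (0.36, array([ 0.7356, -0.2017,  0.0393]))]
stand [(0.68, array([0.5169, 0.0184, 0.0091]))] [(0.79, array([0.5181, 0.0231, 0.0077]))]
tip 201 [0.5159 0.0152 0.0619] [0.5085 0.0075 0.0551] [0.5217 0.0215 0.0666]
foot 1442 ((0.5150812864303589, 0.01404599566012621), 0.026258548721671104)
ring top 8038 ((0.5160850882530212, 0.08114804327487946), 0.03411991894245148) 0.17355465270391035
```

View pics/w2.png

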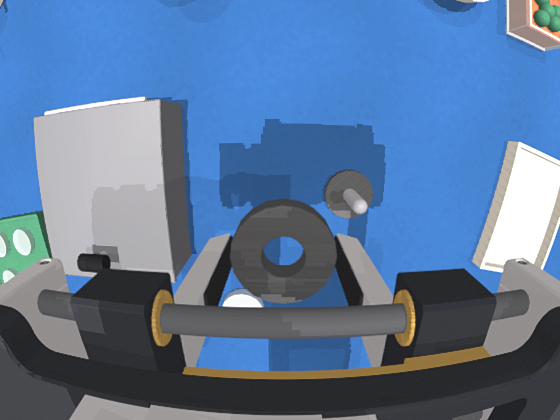

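The wrist view shows the held ring at (283,250) and the post tip at (360,205). I'll measure the ring's offset from the post within this one picture.

```bash
python3 - <<'E'
from h import *
P=np.load("W.npy"); Z=P[...,2]
n2=np.hypot(P[...,0]-.5137,P[...,1]-.082)
m=(n2<.028)&(abs(Z-.1735)<.003)
print(P[m][:,:2].mean(0), m.sum(), (P[m][:,:2].min(0)+P[m][:,:2].max(0))/2)
# hole: circle-fit to inner edge of the top face
mm=m.astype(np.uint8); c,h=cv2.findContours(mm,cv2.RETR_CCOMP,cv2.CHAIN_APPROX_NONE)
for ci,hi in zip(c,h[0]):
    if len(ci)>30:
        q=P[ci[:,0,1],ci[:,0,0]]; A=np.c_[2*q[:,:2],np.ones(len(q))]; s=np.linalg.lstsq(A,(q[:,:2]**2).sum(1),rcond=None)[0]
        print(hi[3],len(q),s[:2],np.sqrt(s[2]+s[0]**2+s[1]**2))
near=np.hypot(P[...,0]-.515,P[...,1]-.014)
m=(near<.02)&(Z>.0625);print("tip",m.sum(),P[m].mean(0))
E
```

```text
[0.5152 0.0819] 6165 [0.5137 0.082 ]
-1 290 [0.5138 0.082 ] 0.02766641717431564
0 121 [0.5132 0.0829] 0.012141230837348376
tip 3371 [0.5233 0.0153 0.2783]
```

```bash
python3 -m inch '[[[255,0.0015,-0.034,0,0,0,0],[255,0,-0.034,0,0,0,0],[255,0,0,-0.03,0,0,0],[255,0,0,-0.03,0,0,0],[255,0,0,-0.02,0,0,0],[255,0,0,-0.015,0,0,0],[255,0,0,-0.015,0,0,0],[255,0,0,0,0,0,0]]]'
python3 -m inch '[[[255,0,0,-0.015,0,0,0],[255,0,0,-0.012,0,0,0],[255,0,0,-0.005,0,0,0],[255,0,0,-0.002,0,0,0],[255,0,0,0,0,0,0]]]'
```

```text
time: 7.28
tool_pos: [0.512, 0.0137, 0.0473]
orientation: [1.0, 0.014, -0.001, -0.0]
contact_force: [0.1, 0.2, -2.6]
grip_width: 0.0603
grip_force: 30.0
time: 7.9
tool_pos: [0.5133, 0.0133, 0.0145]
orientation: [1.0, 0.013, 0.0, 0.0]
contact_force: [0.8, 0.4, -3.8]
grip_width: 0.06
grip_force: 30.0
```

```bash
python3 -m inch '[[[255,0,0,-0.001,0,0,0],[255,0,0,-0.001,0,0,0],[255,0,0,0,0,0,0],[255,0,0,0,0,0,0]]]'

```

```text
time: 8.4
tool_pos: [0.5134, 0.0133, 0.0128]
orientation: [1.0, 0.013, 0.0, 0.0]
contact_force: [0.3, 0.4, -0.6]
grip_width: 0.06
grip_force: 30.0
```

```bash
python3 -m inch '[[[70,0,0,0,0,0,0],[40,0,0,0,0,0,0],[0,0,0,0,0,0,0],[0,0,0,0.03,0,0,0],[0,0,0,0.05,0,0,0],[0,0,0,0.06,0,0,0],[0,-0.01,0.05,0.01,0,0,0],[0,-0.01,0.06,0,0,0,0],[0,0,0,0,0,0,0],[0,0,0,0,0,0,0]]]'
python3 - <<'E'
from h import *
K,T,im,d=shot("wrist","w3.png")
P=cloud(d,K,T,"wrist"); Z=P[...,2]
near=np.hypot(P[...,0]-.515,P[...,1]-.014)
m=(near<.035)&(Z>.022)&(Z<.04);print("ring top",m.sum(),cv2.minEnclosingCircle(P[m][:,:2].astype(np.float32)),np.median(Z[m]))
m=(abs(P[...,0]-.459)<.03)&(abs(P[...,1]-.2625)<.03)&(Z>.076)&(Z<.11)
q=P[m]; print("knob",len(q),cv2.minAreaRect(q[:,:2].astype(np.float32)),q[:,2].max())
m=(Z>.06)&(Z<.072)&(P[...,1]>.15)&(P[...,1]<.37)&(P[...,0]>.4)&(P[...,0]<.63); print("flap",m.sum(),cv2.minAreaRect(P[m][:,:2].astype(np.float32)))
E
```

```text
time: 9.65
tool_pos: [0.4929, 0.1232, 0.1623]
orientation: [1.0, 0.014, -0.0, 0.0]
contact_force: [-0.3, 0.3, -0.1]
grip_width: 0.0939
grip_force: 0.0
ring top 2057 ((0.5148993134498596, 0.014375464990735054), 0.030315959826111794) 0.027496446208290004
knob 655 ((0.4601849913597107, 0.26299089193344116), (0.01811150275170803, 0.030932214111089706), 0.6125276684761047) 0.09812399844624492
flap 24084 ((0.5205006003379822, 0.2654963433742523), (0.17874062061309814, 0.15365351736545563), 1.9620355367660522)
```

View pics/w3.png

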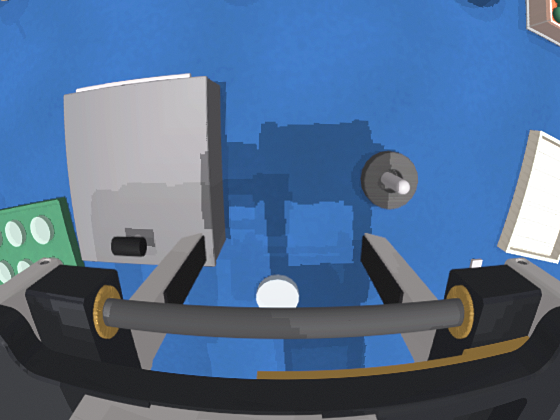

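The ring lies flat around the post at (390,180), with its top at 27.5 mm, so it's seated. The knob is at (128,246). Next is the knob.

```bash
python3 -m inch '[[[0,-0.012,0.05,0,0,0,0],[0,-0.012,0.05,0,0,0,0],[0,-0.011,0.04,-0.02,0,0,0],[0,0,0,-0.04,0,0,0],[0,0,0,-0.02,0,0,0],[0,0,0,-0.01,0,0,0],[255,0,0,0,0,0,0],[255,0,0,0,0,0,0],[255,0,0,0,0,0,0],[255,0,0,0,0,0,0]]]' 20
python3 -m inch '[[[255,0,0,0,0,0,0],[255,0,0,0,0,0,0]]]'
python3 - <<'E'
import numpy as np
# path of the knob about the hinge, box yaw 0.03
p=lambda t:np.array([-.145*np.cos(t)+.028*np.sin(t), .145*np.sin(t)+.028*np.cos(t)])
for i in range(20):
    t=0.1*i; d=p(t+.1)-p(t); print(round(t+.1,1), np.round(d,4))
E
```

```text
time: 10.95
tool_pos: [0.4586, 0.2635, 0.0732]
orientation: [1.0, 0.013, 0.001, -0.0]
contact_force: [-0.1, 0.2, 0.3]
grip_width: 0.0574
grip_force: 0.0
time: 11.2
tool_pos: [0.458, 0.2634, 0.0725]
orientation: [1.0, 0.013, 0.0, -0.0]
contact_force: [0.7, -1.0, 0.2]
grip_width: 0.0376
grip_force: 0.0
0.1 [0.0035 0.0143]
0.2 [0.0049 0.0139]
0.3 [0.0063 0.0134]
0.4 [0.0076 0.0127]
0.5 [0.0088 0.0118]
0.6 [0.01   0.0109]
0.7 [0.011  0.0098]
0.8 [0.0119 0.0087]
0.9 [0.0127 0.0075]
1.0 [0.0134 0.0062]
1.1 [0.014  0.0048]
1.2 [0.0144 0.0034]
1.3 [0.0146 0.0019]
1.4 [0.0148 0.0004]
1.5 [ 0.0147 -0.001 ]
1.6 [ 0.0145 -0.0025]
1.7 [ 0.0142 -0.0039]
1.8 [ 0.0138 -0.0053]
1.9 [ 0.0132 -0.0067]
2.0 [ 0.0124 -0.008 ]
```

```bash
python3 -m inch '[[[255,0,0,0,0,0,0],[255,0,0,0,0,0,0],[255,0,0,0,0,0,0]]]'
python3 -m inch '[[[255,0.0035,0.0001,0.0143,0,0,0],[255,0.0049,0.0001,0.0139,0,0,0],[255,0.0063,0.0002,0.0134,0,0,0],[255,0.0076,0.0002,0.0127,0,0,0],[255,0.0088,0.0003,0.0118,0,0,0]]]'
python3 -c "
from h import *
K,T,im,d=shot('wrist','w4.png');s=telemetry.sense();print(s['contact_force'],s['ft_torque'],s['grip_width'])"
```

```text
time: 11.58
tool_pos: [0.458, 0.2625, 0.0724]
orientation: [1.0, 0.014, -0.0, 0.001]
contact_force: [-1.0, -5.2, 2.1]
grip_width: 0.0299
grip_force: 20.0
time: 12.2
tool_pos: [0.4889, 0.2636, 0.1391]
orientation: [1.0, 0.013, -0.001, 0.001]
contact_force: [0.7, -5.4, -5.0]
grip_width: 0.0297
grip_force: 20.0
[-1.0013 -6.2312 -1.3589] [-1.0478  0.4994  0.1371] 0.02984798554655975
```

View pics/w4.png

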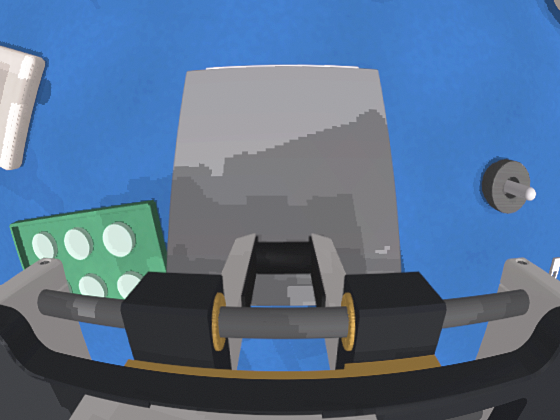

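The knob is held at (285,258) and the flap is lifting. I'll carry on along the arc, tilting as I go.

```bash
python3 -m inch '[[[255,0.01,0,0.0109,0,0,0],[255,0.011,0,0.0098,0,0,0],[255,0.0119,0,0.0087,0,0,0],[255,0.0127,0,0.0075,0,0,0],[255,0.0129,0,0.0062,0,0.035,0],[255,0.0135,0,0.0048,0,0.035,0],[255,0.0139,0,0.0034,0,0.035,0],[255,0.0141,0,0.0019,0,0.035,0],[255,0.0143,0,0.0004,0,0.035,0],[255,0.0142,0.0003,-0.001,0,0.035,0]]]'
```

```text
time: 13.5
tool_pos: [0.6188, 0.2681, 0.1926]
orientation: [0.994, 0.014, -0.104, -0.005]
contact_force: [-1.9, 5.3, -0.1]
grip_width: 0.0296
grip_force: 20.0
```

```bash
python3 -m inch '[[[255,0.014,0.0004,-0.0023,0,0.035,0],[255,0.0137,0.0004,-0.0036,0,0.035,0],[255,0.0133,0.0004,-0.005,0,0.035,0],[255,0.0127,0.0004,-0.0064,0,0.035,0],[255,0,0,0,0,0,0]]]'
python3 - <<'E'
from h import *
s=telemetry.sense(); print(s["contact_force"],s["ft_torque"],s["tool_pos"],s["grip_width"])
E
```

```text
time: 14.12
tool_pos: [0.6744, 0.2701, 0.174]
orientation: [0.985, 0.014, -0.171, -0.006]
contact_force: [0.4, 6.4, -1.5]
grip_width: 0.03
grip_force: 20.0
[ 0.4354  6.3684 -1.5159] [ 0.8558 -0.3461 -0.2827] [0.6744 0.2701 0.174 ] 0.02995500280257007
```

```bash
python3 -m inch '[[[255,0.003,0,-0.0018,0,0,0],[255,0.003,0,-0.0018,0,0,0],[255,0,0,0,0,0,0]]]'
python3 - <<'E'
from h import *
K,T,im,d=shot("side","s2.png"); P=cloud(d,K,T)
print(find("flap","side",T,2),telemetry.sense()["contact_force"])
E
```

```text
time: 14.5
tool_pos: [0.6779, 0.2702, 0.1719]
orientation: [0.985, 0.015, -0.173, -0.006]
contact_force: [-2.4, 4.6, 1.4]
grip_width: 0.0296
grip_force: 20.0
[(0.74, array([0.6338, 0.2713, 0.1511])), (0.44, array([0.509 , 0.0275, 0.03  ]))] [-3.3733  4.9593  0.6369]
```

View pics/s2.png

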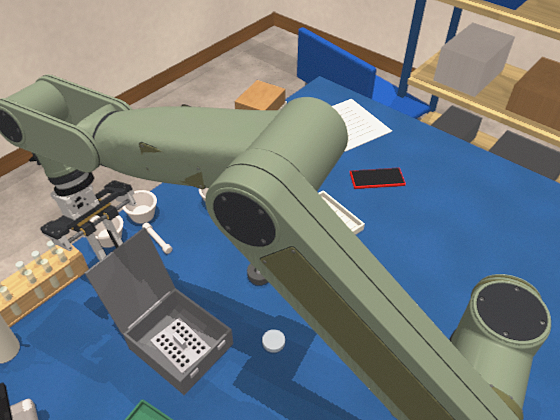

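```bash
python3 -m inch '[[[255,0.003,0,-0.0015,0,0,0],[255,0.003,0,-0.0015,0,0,0],[255,0,0,0,0,0,0]]]'
```

```text
time: 14.98
tool_pos: [0.6782, 0.2702, 0.1716]
orientation: [0.984, 0.016, -0.18, -0.005]
contact_force: [-17.4, 2.4, 10.0]
grip_width: 0.0298
grip_force: 20.0
```

At the end stop. I'll relax the push, release and retreat along the tool axis.

```bash
python3 -m inch '[[[255,-0.003,0,0.0015,0,0,0],[255,-0.0015,0,0.001,0,0,0],[200,0,0,0,0,0,0],[150,0,0,0,0,0,0],[100,0,0,0,0,0,0],[100,0,0,0,0,0,0],[100,0.007,0,0.019,0,0,0],[100,0.014,0,0.038,0,0,0],[100,0.014,0,0.038,0,0,0],[100,0,0,0.06,0,0,0]]]'
python3 -m inch '[[[0,-0.04,0,0.03,0,-0.05,0],[0,-0.05,0,0.01,0,-0.1,0],[0,-0.05,0,0,0,-0.1,0],[0,-0.05,0,0,0,-0.1,0],[0,0,0,0,0,0,0]]]'
python3 - <<'E'
from h import *
K,T,im,d=shot("top","t2.png"); P=cloud(d,K,T); Z=P[...,2]
print("fin",find("plate_fin","top",T,2),"plate",find("plate","top",T,2))
m=(P[...,0]>.59)&(P[...,0]<.72)&(P[...,1]>.19)&(P[...,1]<.34)&(Z>.08)&(Z<.24)
print("flap", m.sum(), P[m].min(0),P[m].max(0), find("flap","top",T))
K,T,im,d=shot("wrist","w5.png"); P=cloud(d,K,T,"wrist"); np.save("W.npy",P); print("wfin",find("plate_fin","wrist",T,2),"plate",find("plate","wrist",T,2))
s=telemetry.sense(); print(s["tool_pos"],R.from_quat(s["orientation"]).as_matrix())
E
```

```text
time: 16.23
tool_pos: [0.714, 0.2653, 0.3228]
orientation: [0.984, 0.012, -0.176, -0.002]
contact_force: [1.7, 0.6, 0.6]
grip_width: 0.0572
grip_force: 0.0
time: 16.85
tool_pos: [0.5229, 0.266, 0.3635]
orientation: [1.0, 0.015, -0.008, 0.0]
contact_force: [0.1, 0.9, 0.1]
grip_width: 0.0938
grip_force: 0.0
fin [(0.69, array([0.5123, 0.2546, 0.0129]))] plate [(0.97, array([0.5154, 0.2637, 0.012 ])), (0.72, array([0.6003, 0.273 , 0.0612]))]
flap 3837 [0.6049 0.1919 0.0801] [0.6853 0.34   0.2269] [(0.67, array([0.6397, 0.2686, 0.1594]))]
wfin [(0.77, array([0.5174, 0.2681, 0.0128])), (0.31, array([0.776 , 0.1004, 0.0134]))] plate [(0.62, array([0.5202, 0.2666, 0.0118]))]
[0.5327 0.2666 0.3644] [[ 0.9996  0.0253 -0.0108]
 [ 0.0253 -0.9997  0.0003]
 [-0.0108 -0.0006 -0.9999]]
```

View pics/w5.png

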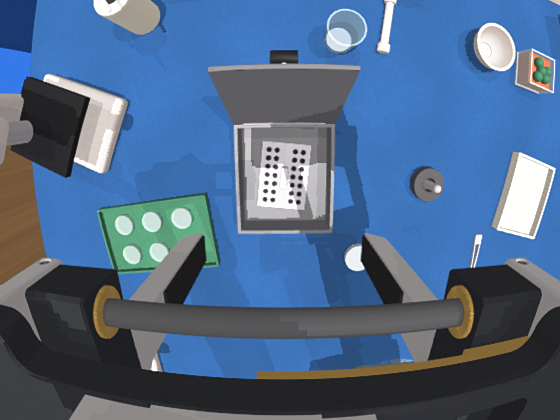

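The flap stays open. The plate is at (285,175), with its long side along the box's x and a slight yaw. I'll get the fin pose from depth.

```bash
python3 - <<'E'
from h import *
P=np.load("W.npy"); Z=P[...,2]
inb=(abs(P[...,0]-.519)<.07)&(abs(P[...,1]-.266)<.06)
m=inb&(Z>.024)&(Z<.045); q=P[m]; print("fin",m.sum(),q.mean(0),cv2.minAreaRect(q[:,:2].astype(np.float32)),q[:,2].max())
m=inb&(Z>.036)&(Z<.043); q=P[m]; print("fin top",m.sum(),q.mean(0) if m.any() else 0,cv2.minAreaRect(q[:,:2].astype(np.float32)) if m.any() else 0)
r=eyes.trace("plate","wrist")[0]["region"]; q=P[r&(Z<.02)]; print("plate",r.sum(),cv2.minAreaRect(q[:,:2].astype(np.float32)))
im=cv2.imread("pics/w5.png"); cv2.imwrite("pics/w5c.png",cv2.resize(im[110:240,220:350],None,fx=4.5,fy=4.5,interpolation=cv2.INTER_CUBIC))
E
```

```text
fin 144 [0.5188 0.2675 0.0382] ((0.5178326964378357, 0.2675834596157074), (0.00991370901465416, 0.03444482758641243), 85.86817169189453) 0.04068600318795179
fin top 137 [0.518  0.2676 0.0387] ((0.5178320407867432, 0.2675930857658386), (0.009883670136332512, 0.03443802520632744), 85.95277404785156)
plate 3122 ((0.5162298679351807, 0.2665315270423889), (0.07926221191883087, 0.11521156877279282), 86.49803161621094)
```

View pics/w5c.png

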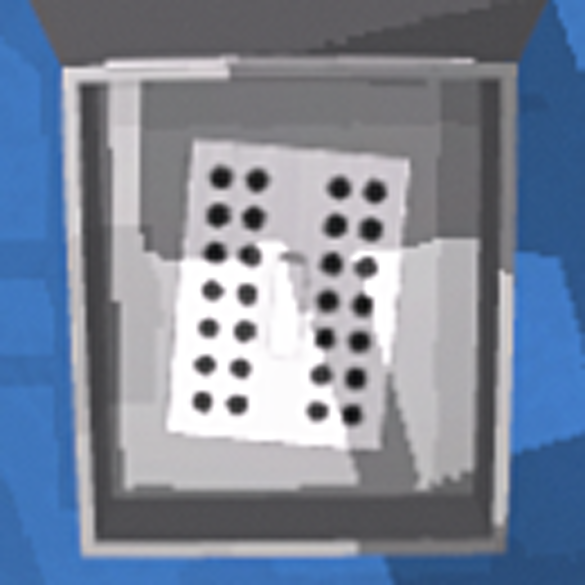

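```bash
python3 -m inch '[[[120,-0.01,0,-0.05,0,0,-0.047],[120,-0.007,0,-0.06,0,0,-0.047],[120,0,0,-0.06,0,0,0],[120,0,0,-0.06,0,0,0],[120,0,0,0,0,0,0],[120,0,0,0,0,0,0],[120,0,0,0,0,0,0]]]'
python3 -c "
from h import *
s=telemetry.sense(); print(s['tool_pos'],R.from_quat(s['orientation']).as_matrix(),s['grip_width'])"
```

```text
time: 18.12
tool_pos: [0.5164, 0.2675, 0.1382]
orientation: [0.999, -0.034, -0.002, -0.002]
contact_force: [-1.0, 0.2, -0.1]
grip_width: 0.0497
grip_force: 0.0
[0.5164 0.2675 0.1382] [[ 0.9977 -0.0676 -0.0048]
 [-0.0676 -0.9977  0.0034]
 [-0.005  -0.003  -1.    ]] 0.0496658199726974
```

```bash
python3 -m inch '[[[120,0,0,-0.04,0,-0.004,0],[120,0,0,-0.04,0,0,0],[120,0,0,-0.025,0,0,0],[120,0,0,-0.012,0,0,0],[120,0,0,-0.004,0,0,0],[255,0,0,0,0,0,0],[255,0,0,0,0,0,0],[255,0,0,0,0,0,0],[255,0,0,0,0,0,0],[255,0,0,0,0,0,0]]]' 30
python3 -m inch '[[[255,0,0,0,0,0,0],[255,0,0,0,0,0,0],[255,0,0,0,0,0,0],[255,0,0,0,0,0,0]]]'
```

```text
time: 19.38
tool_pos: [0.5135, 0.2666, 0.0137]
orientation: [0.999, -0.034, -0.004, -0.0]
contact_force: [-0.5, 0.2, 1.5]
grip_width: 0.01
grip_force: 30.0
time: 19.88
tool_pos: [0.5135, 0.2665, 0.0137]
orientation: [0.999, -0.034, -0.004, -0.0]
contact_force: [-0.6, -2.3, 3.7]
grip_width: 0.0098
grip_force: 30.0
```

```bash
python3 -m inch '[[[255,0,0,0.01,0,0,0],[255,0,0,0.02,0,0,0],[255,0,0,0.03,0,0,0],[255,0,0,0.04,0,0,0],[255,0,0,0.03,0,0,0],[255,0,0,0.01,0,0,0],[255,0,0,0,0,0,0]]]'
python3 -m inch '[[[255,-0.002,-0.02,0,0,0,-0.012],[255,-0.002,-0.035,0,0,0,-0.012],[255,-0.002,-0.05,0,0,0,-0.012],[255,-0.002,-0.05,0,0,0,-0.012],[255,-0.002,-0.05,0,0,0,-0.012],[255,-0.002,-0.05,0,0,0,-0.012],[255,-0.002,-0.05,0,0,0,-0.012],[255,-0.002,-0.05,0,0,0,-0.012],[255,-0.002,-0.05,0,0,0,-0.012],[255,0,-0.05,0,0,0,-0.012]]]'
python3 -m inch '[[[255,0,-0.035,-0.01,0,0,0],[255,0,-0.013,-0.02,0,0,0],[255,0,0,-0.01,0,0,0],[255,0,0,0,0,0,0],[255,0,0,0,0,0,0],[255,0,0,0,0,0,0],[255,0,0,0,0,0,0]]]'
python3 - <<'E'
from h import *
K,T,im,d=shot("side","s3.png"); print("side plate",find("plate","side",T))
K,T,im,d=shot("top","t3.png"); print("top stand",find("ring","top",T,2),"plate",find("plate","top",T))
K,T,im,d=shot("wrist","w6.png"); P=cloud(d,K,T,"wrist"); Z=P[...,2]
r=eyes.trace("plate","wrist")[0]; m=r["region"]&(Z>.09)&(Z<.125); q=P[m]
print("plate",r["score"],m.sum(),cv2.minAreaRect(q[:,:2].astype(np.float32)))
c=np.median(q,0); A=np.c_[q[:,:2]-c[:2],np.ones(len(q))]
for _ in range(4):
    w=np.linalg.lstsq(A,q[:,2],rcond=None)[0]; k=abs(A@w-q[:,2])<.004; A,q=A[k],q[k]
print("slope,z",w)
r=eyes.trace("tray","wrist")[0]; m=(Z>.013)&(Z<.03)&(abs(P[...,0]-.497)<.12)&(abs(P[...,1]+.236)<.1); print("tray",m.sum(),cv2.minAreaRect(P[m][:,:2].astype(np.float32)))
s=telemetry.sense(); print(s)
E
```

```text
time: 20.75
tool_pos: [0.5136, 0.2667, 0.1541]
orientation: [0.999, -0.034, -0.003, -0.001]
contact_force: [-0.6, -0.1, -1.6]
grip_width: 0.0094
grip_force: 30.0
time: 22.0
tool_pos: [0.4928, -0.1902, 0.1516]
orientation: [0.996, -0.095, -0.005, -0.001]
contact_force: [1.2, -0.1, -2.6]
grip_width: 0.0099
grip_force: 30.0
time: 22.88
tool_pos: [0.4958, -0.2363, 0.1142]
orientation: [0.996, -0.093, -0.003, -0.0]
contact_force: [0.3, -0.4, -2.2]
grip_width: 0.0097
grip_force: 30.0
side plate [(0.89, array([ 0.4873, -0.2245,  0.1144]))]
top stand [(0.72, array([0.5115, 0.0139, 0.0334])), (0.63, array([0.5103, 0.0116, 0.027 ]))] plate [(0.94, array([ 0.4631, -0.2274,  0.1155]))]
plate 0.67 14642 ((0.5047696232795715, -0.2372487634420395), (0.08030511438846588, 0.10066209733486176), 79.20951080322266)
slope,z [0.0002 0.0007 0.1126]
tray 1157 ((0.5055691003799438, -0.2366734743118286), (0.12036687880754471, 0.1463792771100998), 79.21285247802734)
{'time': 23.275, 'joint_pos': array([-0.6015,  0.2504,  1.6901, -0.0026,  1.2082,  1.1577]), 'joint_velocities': array([-0.0007, -0.    , -0.0014, -0.0005, -0.0012, -0.0002]), 'effort': array([  0.0229, -37.3944, -26.4162,   0.0352,  -0.0358,  -0.0002]), 'tool_pos': array([ 0.4953, -0.2364,  0.1134]), 'orientation': array([ 0.9956, -0.0936, -0.0037, -0.0007]), 'contact_force': array([-0.9558, -0.004 , -1.7757]), 'ft_torque': array([-0.0008,  0.0929, -0.0274]), 'grip_force': 29.999590516090393, 'grip_width': 0.00963455939053222}
```

View pics/w6.png

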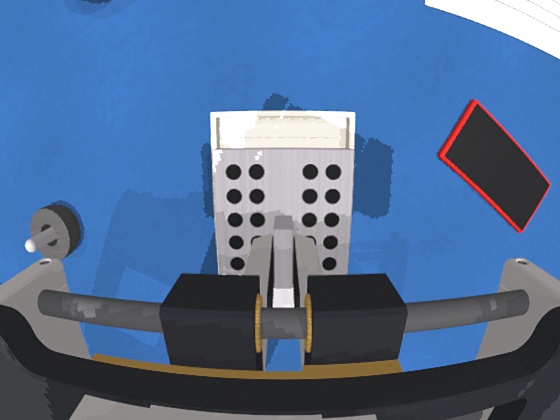

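View pics/s3.png

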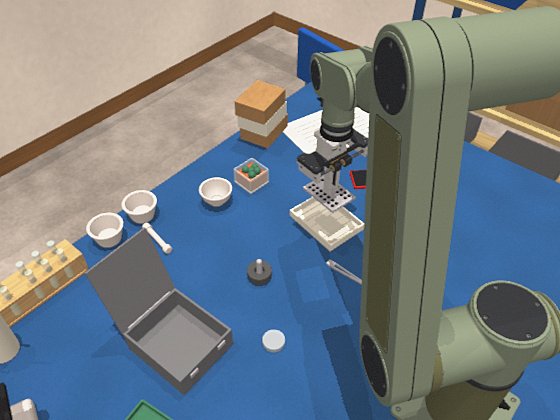

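The plate hangs level over the tray (wrist view about (285,215), slope under 0.1 %). The side view shows the flap open at (130,265) and the ring on its stand at (260,270). I'll hand it in.

```bash
python3 -c "from station import job; print(job.finish_job())"
```

```text
the job is handed in; nothing more can be done
None
```

I handed the job in at about 23 s. The ring rests on the stand's foot, the flap stays fully open, and the arm is holding the plate level and still, centred about 10 cm above the tray floor.

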